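Blow out the glass tube with the fixed air gun

ROBOT

A 6-joint arm with a two-finger parallel gripper is mounted at the origin on the work surface. World frame = base frame: x ahead of the robot, y to its left, z up, the work surface at z = 0. Lengths are in m, angles in rad, forces in N, time in s.
With the tool pointing down it reaches from about 0.35 to 0.8 m from the base axis. Payload 7.3 kg.
Tool frame: the origin (TCP) lies on the centre line of the jaws, within the pads' length; the fingertips stand 14 mm ahead of it and the grasp point (between the pads) lies 5 mm behind it; z points along the fingers, y is the direction in which the jaws open and shut (so a half turn about z gives the same grasp; the last joint's range is limited). The gripper opens to 85 mm and grips with 20 to 120 N. Pads are 22 mm wide; open, the fingers measure 114 mm over their backs; the gripper's body (76 mm by 85 mm) begins 54 mm behind the grasp point. The pads swing forward as they close: fully open they stand 13 mm farther back than shut.
Start: joints at [-1.464, 0.342, 1.524, -0, 1.275, -0.146], TCP at [0.131, -0.508, 0.245] pointing down, gripper open.
Joint ranges: [-2.53, 2.53], [-0.77, 2.02], [0.04, 2.7], [-1, 4.14], [0.28, 2.66], [-3.11, 3.11]. Speed limits (rad/s): [2.57, 2.57, 3.14, 3.14, 3.14, 3.14].

INTERFACE

Orientations are given as a rotation vector (axis times angle).
In Python, from rig import ctrl, eyes, ticket gives the robot as it stands.
- The arm moves only by the tool jog_arm, never from a script. Its argument "motion" is a list that holds one entry, the list of rows, each a list of 7 numbers: the finger opening in mm, from 0 to 85.4, then the shift along the tool's x, y, z in units of 50 mm (1.0 is 50 mm), then the turn, a rotation vector about the tool's x, y, z in units of 5 degrees (1.0 is 5 degrees). A call has 1 to 20 rows; each row shifts and turns the pose as measured when the row begins, along the tool's axes as they then stand; what a row does not reach is not made up. A row lasts 1/8 s, in which the tool goes at most 62.5 mm and 10.7 degrees, less where a joint would pass 70% of its speed; a pose out of reach is approached as far as the arm can. A call is refused whole if a number of a shift passes 1 or a number of a turn 1, either way. A call with a gripper value outside its range is refused whole. The fingers move at their own pace and stop on an object; "squeeze" is the grip in N (left out, the last holds). Time passes only in rows, so rows that do not move let the fingers close. It gives the time, the measured TCP pose, the force and the opening at its end, in the units of the state.
- ctrl.sense(): the state, without advancing time (a new reading comes with each control period).
- eyes.grab_frame(name): name is "side" or "top"; returns a dict with "color" (400x640x3 uint8, blue, green, red), "range_z" (400x640 float32, m along the optical axis (not along the pixel's ray), 0 where there is no reading), "mtx" (3x3 intrinsics, pixels), "world_to_cam" (4x4, takes a point from world to camera coordinates). Camera axes: x right, y down, z forward; pixel columns grow to the right and rows downward; lengths in m; the calibration is good to about 2 mm. A picture is of the moment at which its call begins.
- ticket.finish_job(): hands the job in, once; it reports no verdict.
The state is a dict: "time": time; "joint_positions": joint angles; "qd": joint speeds; "joint_efforts": joint torques, N m; "tool_pos": TCP position; "tcp_rot": TCP orientation; "force": force on the tool from outside, world axes, zero at the start; "moment": the same for the moment, N m; "grip_width": opening from 0.0 (shut) to 1.0 (fully open).
Only numpy, scipy, OpenCV 4.12 (cv2) and the standard library are available. Lean on these libraries where they do the work, as an engineer would, in place of code of your own. Each camera call takes 0.05 s, during which the arm holds its last target.

TASK

Blow the dust out of the glass tube: squeeze the trigger of the long-nosed air gun that is aimed at the tube all the way towards its grip, keep it squeezed for about two seconds, then let go so that it springs back. Do not press the trigger of the short-nosed gun.

Things in the scene. Friction and masses are not known exactly. Their poses are not given: they have to be found in the camera images.
- long_trigger (a joint): Trigger of the long-nosed gun, steel lever 80 x 7 x 22 mm high beside the grip on the nozzle side (+y). Upright hinge 50 mm in +x and 14.5 mm in +y from long_gun_squeeze; free end to -x. 0 rad = rest; stop at 0.18 = fully squeezed. Sprung: 4 N at rest, 9 N at the stop; returns by itself. Outer face at y = +27 mm of that point at rest, +18 squeezed.
- long_gun_squeeze (a point): Long-nosed: gun flat on its side, thin 68 mm steel nozzle aimed at a clear glass tube in white clips. On a fixed board 12 mm high. Point between grip and trigger, 75 mm up. Level axes: x along grip to gun body, y where the nozzle points (squeeze along y). Grip y -15 to +3 mm, 26 high; grip + trigger 42 wide, 33 squeezed. Free beside and below; body (91 high) from x +50, post (87) from x -71.
- short_trigger (a joint): Trigger of the short-nosed gun, steel lever 80 x 7 x 22 mm high beside the grip on the nozzle side (+y). Upright hinge 50 mm in +x and 14.5 mm in +y from short_gun_squeeze; free end to -x. 0 rad = rest; stop at 0.18 = fully squeezed. Sprung: 4 N at rest, 9 N at the stop; returns by itself. Outer face at y = +27 mm of that point at rest, +18 squeezed.
- short_gun_squeeze (a point): Short-nosed: gun flat on its side, 22 mm brass cone nozzle, white clips empty. On a fixed board 12 mm high. Point between grip and trigger, 75 mm up. Level axes: x along grip to gun body, y where the nozzle points (squeeze along y). Grip y -15 to +3 mm, 26 high; grip + trigger 42 wide, 33 squeezed. Free beside and below; body (91 high) from x +50, post (87) from x -71.

How it is judged:
By the outcome, as a careful person would: the job done as asked, in the order asked, and still so for the second after the job is handed in, with the robot touching nothing.
It also fails if it takes over 30 s, if anything falls off the work surface, if the arm or the gripper's body presses on something with over 40 N, if the wrist force passes 120 N, or if a joint passes its speed limit or range.

## Working session

There is one attempt and no reset: what is moved stays moved. The work goes in short steps, Python scripts to look and compute and a tool call to move; the robot and the scene stay as the last step left them, time stands still between calls to the robot, and variables do not carry over. Pictures are saved under pics/ and viewed, and the job is handed in when it is done.

Besides the shell and the picture viewer there is one more tool, called after "Call:" as name(argument=value, ...), one argument or row to a line, values as JSON. jog_arm: Moves the arm, as the interface text tells. Its arguments: {"type":"object","properties":{"motion":{"type":"array","items":{"type":"array","items":{"type":"array","items":{"type":"number"}}}},"squeeze":{"type":"number"}},"required":["motion"]}

```bash
mkdir -p pics
python3 - <<'E'
from rig import ctrl, eyes
import cv2,numpy as np
print(ctrl.sense())
for n in("top","side"):
    f=eyes.grab_frame(n); cv2.imwrite(f"pics/{n}0.png",f["color"]); np.savez(f"/tmp/{n}0.npz",**f)
    print(n,f["mtx"],f["world_to_cam"])
E
```

```text
{'time': 0.0, 'joint_positions': array([-1.46398802e+00,  3.42736147e-01,  1.52503395e+00, -1.45492293e-05,
        1.27538294e+00, -1.45986070e-01]), 'qd': array([ 0.00064799, -0.00277114,  0.00106181,  0.00044782,  0.00019316,
        0.00174371]), 'joint_efforts': array([-1.50599128e-03, -4.33675826e+01, -2.46011996e+01, -2.85601727e-04,
        7.77632813e-03,  2.69977704e-05]), 'tool_pos': array([ 0.13129135, -0.50792339,  0.24461306]), 'tcp_rot': array([-3.11498187e+00, -3.95841905e-01, -2.61425611e-05]), 'force': array([-0.13632018,  0.01450454,  0.1050853 ]), 'moment': array([0.00687649, 0.01556132, 0.0330288 ]), 'grip_width': 1.0013466433186464}
top [[489.22256325   0.         320.5906639 ]
 [  0.         489.22256325 202.24944292]
 [  0.           0.           1.        ]] [[ 6.71032745e-03 -9.99976125e-01  1.64974702e-03 -5.78622192e-02]
 [-9.92431333e-01 -6.86197685e-03 -1.22608983e-01  5.48842302e-01]
 [ 1.22617376e-01 -8.14514212e-04 -9.92453684e-01  9.98437769e-01]
 [ 0.00000000e+00  0.00000000e+00  0.00000000e+00  1.00000000e+00]]
side [[484.52497246   0.         323.01313155]
 [  0.         484.52497246 196.4429047 ]
 [  0.           0.           1.        ]] [[ 0.99982119  0.0180852   0.00552386 -0.54049647]
 [ 0.01732475 -0.7589762  -0.65088784  0.0217505 ]
 [-0.00757896  0.65086715 -0.75915381  1.00974454]
 [ 0.          0.          0.          1.        ]]
```

View pics/top0.png

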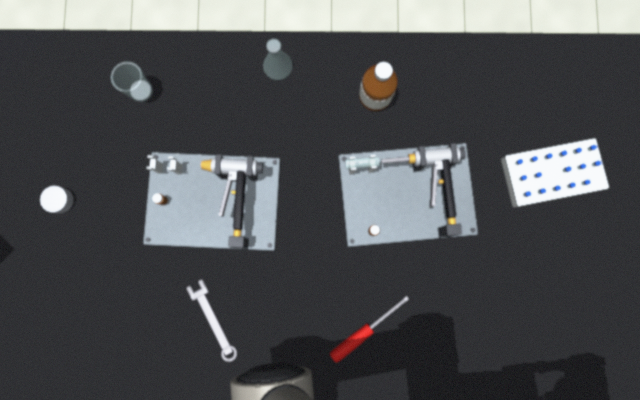

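View pics/side0.png

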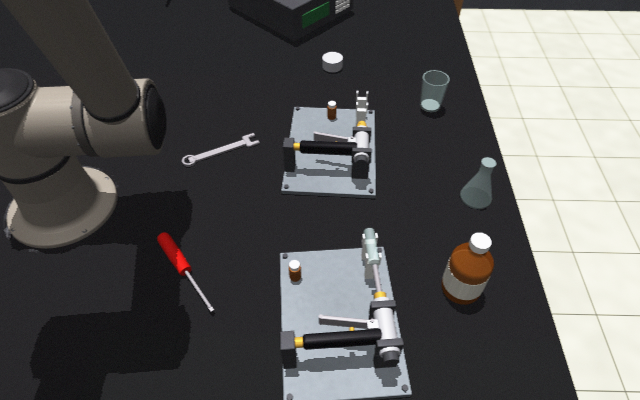

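The top view shows the long-nosed gun on the right: grip from about (446,165) to (453,230), trigger from (438,165) to (433,207), with its nozzle pointing left at the tube around (363,162). The short-nosed gun is on the left. I'll zoom in and measure the long-nosed one.

Run:
```python
import cv2,numpy as np
f=np.load("/tmp/top0.npz"); c=f["color"][135:255,330:490]
cv2.imwrite("pics/topz.png",cv2.resize(c,None,fx=5,fy=5,interpolation=cv2.INTER_CUBIC))
f=np.load("/tmp/side0.npz"); c=f["color"][220:400,260:420]
cv2.imwrite("pics/sidez.png",cv2.resize(c,None,fx=3.3,fy=3.3,interpolation=cv2.INTER_CUBIC))
f=np.load("/tmp/top0.npz")
K,T=f["mtx"],f["world_to_cam"]; R,t=T[:3,:3],T[:3,3]
d=f["range_z"]
def P(u,v):
    r=np.linalg.inv(K)@[u,v,1]; return R.T@(r*d[v,u]-t)
for v in range(160,240,8):
    print(v,[tuple(np.round(1000*P(u,v)).astype(int)) for u in range(430,462,3)])
```

```text
160 [(np.int64(631), np.int64(-275), np.int64(86)), (np.int64(630), np.int64(-281), np.int64(88)), (np.int64(631), np.int64(-287), np.int64(86)), (np.int64(630), np.int64(-293), np.int64(87)), (np.int64(630), np.int64(-299), np.int64(89)), (np.int64(630), np.int64(-305), np.int64(88)), (np.int64(631), np.int64(-312), np.int64(86)), (np.int64(631), np.int64(-318), np.int64(84)), (np.int64(630), np.int64(-322), np.int64(92)), (np.int64(629), np.int64(-328), np.int64(93)), (np.int64(647), np.int64(-358), np.int64(11))]
168 [(np.int64(629), np.int64(-292), np.int64(9)), (np.int64(615), np.int64(-282), np.int64(80)), (np.int64(614), np.int64(-286), np.int64(88)), (np.int64(614), np.int64(-292), np.int64(88)), (np.int64(613), np.int64(-298), np.int64(90)), (np.int64(614), np.int64(-305), np.int64(87)), (np.int64(614), np.int64(-311), np.int64(85)), (np.int64(629), np.int64(-337), np.int64(12)), (np.int64(629), np.int64(-344), np.int64(12)), (np.int64(630), np.int64(-352), np.int64(7)), (np.int64(630), np.int64(-358), np.int64(9))]
176 [(np.int64(611), np.int64(-291), np.int64(13)), (np.int
[... 3412 characters left out ...]
4(501), np.int64(-315), np.int64(83)), (np.int64(501), np.int64(-321), np.int64(83)), (np.int64(501), np.int64(-326), np.int64(87)), (np.int64(501), np.int64(-332), np.int64(87))]
232 [(np.int64(490), np.int64(-289), np.int64(9)), (np.int64(489), np.int64(-295), np.int64(12)), (np.int64(489), np.int64(-301), np.int64(14)), (np.int64(489), np.int64(-304), np.int64(27)), (np.int64(487), np.int64(-305), np.int64(48)), (np.int64(486), np.int64(-305), np.int64(72)), (np.int64(485), np.int64(-308), np.int64(84)), (np.int64(485), np.int64(-314), np.int64(85)), (np.int64(485), np.int64(-320), np.int64(86)), (np.int64(485), np.int64(-325), np.int64(88)), (np.int64(485), np.int64(-332), np.int64(84))]
```

View pics/topz.png

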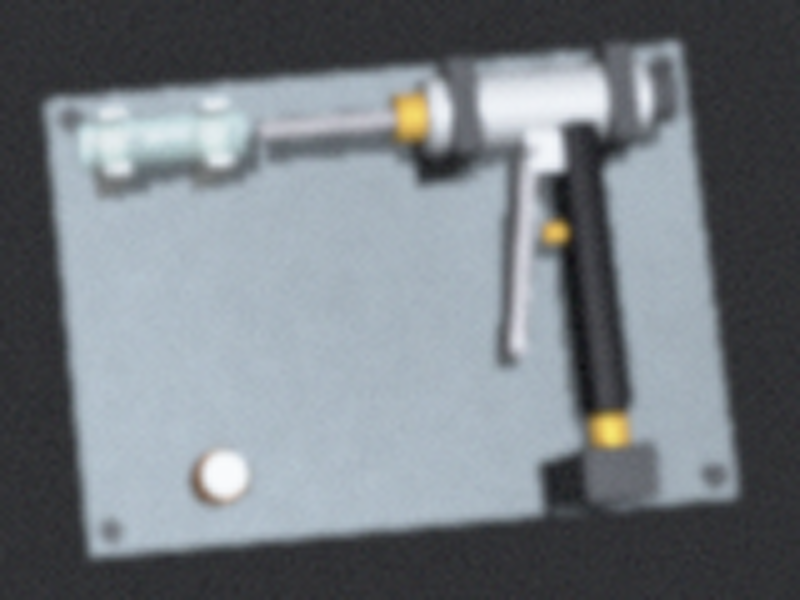

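View pics/sidez.png

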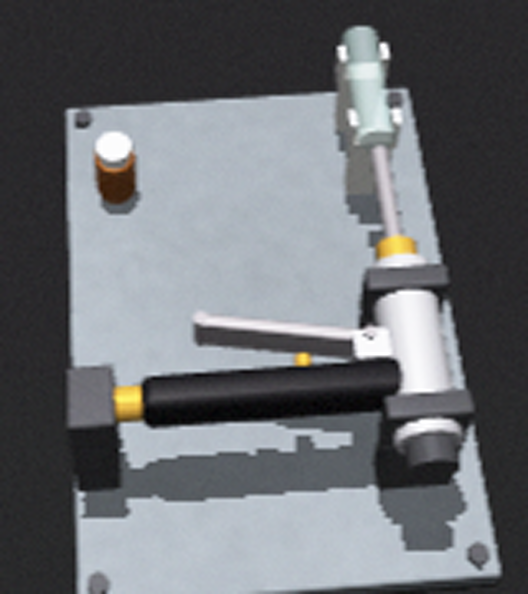

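The zoomed top view shows the grip at about (587,150) to (610,410), the trigger at (525,150) to (513,355) and the post around (620,475). I'll fit lines to these on their height planes.

```bash
cat > h.py <<'E'
import cv2,numpy as np
f=dict(np.load("/tmp/top0.npz"))
K,T=f["mtx"],f["world_to_cam"]; R,t=T[:3,:3],T[:3,3]; C=-R.T@t
def ray(p,z):
    p=np.atleast_2d(p).astype(float); r=np.c_[p,np.ones(len(p))]@np.linalg.inv(K).T@R
    return (C+r*((z-C[2])/r[:,2])[:,None])
E
python3 - <<'E'
from h import *
d=f["range_z"]; g=f["color"].max(2).astype(int)
vv,uu=np.mgrid[0:400,0:640]
r=np.stack([uu,vv,np.ones_like(uu)],-1)@np.linalg.inv(K).T
W=(r*d[...,None]-t)@R
z=W[...,2]
# grip: dark, high
m=(z>0.06)&(g<70)&(uu>440)&(uu<465)&(vv>168)&(vv<215)
def rowmid(m,z,v0,v1):
    o=[]
    for v in range(v0,v1):
        u=np.where(m[v])[0]
        if len(u)>1:
            a=ray([u.min()-.5,v],z)[0];b=ray([u.max()+.5,v],z)[0];o.append([*(a+b)[:2]/2,a[1]-b[1]])
    return np.array(o)
G=rowmid(m,0.077,170,214); print(len(G),"grip width",np.median(G[:,2]))
vx,vy,gx,gy=cv2.fitLine(G[:,:2].astype(np.float32),cv2.DIST_HUBER,0,.01,.01).ravel()
ex=np.array([vx,vy])*np.sign(vx); print("grip axis",ex,np.degrees(np.arctan2(ex[1],ex[0])),gx,gy)
m2=(g>130)&(uu>428)&(uu<444)&(vv>172)&(vv<208)&(z>0.06)
Tm=rowmid(m2,0.084,172,206); print(len(Tm),"trig width",np.median(Tm[:,2]))
vx,vy,tx,ty=cv2.fitLine(Tm[:,:2].astype(np.float32),cv2.DIST_HUBER,0,.01,.01).ravel()
a=np.array([vx,vy])*np.sign(vx);print("trig axis",np.degrees(np.arctan2(a[1],a[0])),tx,ty)
# board
mb=((z<0.03)&(g>110)&(uu>325)&(uu<490)&(vv>130)&(vv<260)).astype(np.uint8)
mb=cv2.morphologyEx(mb,cv2.MORPH_CLOSE,np.ones((9,9)))
c=max(cv2.findContours(mb,0,2)[0],key=cv2.contourArea)[:,0]
w=ray(c,0.012)[:,:2]; print("board",cv2.minAreaRect(w.astype(np.float32)))
ey=np.array([-ex[1],ex[0]])
g0=np.array([gx,gy])
def loc(p,z): q=ray(p,z)[0,:2]-g0; return np.round(1000*np.array([q@ex,q@ey+(-.006)]),1)
zz=lambda u,v:(330+u/5,135+v/5)
for n,p,h in[("body near edge L",zz(500,152),.075),("body edge",zz(610,135),.075),("clamp right near edge top",zz(622,150),.088),("post far edge",zz(620,447),.087),("post near",zz(622,505),.087),("grip near end",zz(605,411),.075),("trig free end",zz(513,357),.086),("grip far",zz(583,125),.088),("noz tip",zz(262,135),.075),("noz base",zz(395,118),.075),("tube",zz(80,145),.075)]:
    print(n,loc(p,h))
E
```

```text
44 grip width 0.018272969621432017
grip axis [0.9958088  0.09145974] 5.2475905 0.56365603 -0.31142592
33 trig width 0.008061621470535352
trig axis -4.4934697 0.5650202 -0.2814784
board ((0.5715636014938354, -0.24113160371780396), (0.20134316384792328, 0.2813745439052582), 5.656009674072266)
body near edge L [60.8 22.7]
body edge [ 64.1 -23. ]
clamp right near edge top [ 55.1 -23.3]
post far edge [-64.1  -8.6]
post near [-87.1  -6.7]
grip near end [-48.5  -7.7]
trig free end [-24.6  29.5]
grip far [66.7 -8.8]
noz tip [ 76.1 119. ]
noz base [78.5 64. ]
tube [ 78.2 193.6]
```

Measurements agree with the given layout. The trigger is at y ≈ 23.8 mm against the nominal 23.5. The trigger end, post and clamp all put the squeeze point at about (0.569, -0.305), with yaw about 5.4°. I'll turn and travel above it first.

Call:
jog_arm(
  motion=[
    [[85,0,0,0,0,0,0.91],[85,0,0,0,0,0,0.91],[85,0.83,-0.3,0,0,0,0],[85,0.83,-0.3,0,0,0,0],[85,0.83,-0.3,0,0,0,0],[85,0.83,-0.3,0,0,0,0],[85,0.83,-0.3,0,0,0,0],[85,0.83,-0.3,0,0,0,0],[85,0.83,-0.3,0,0,0,0],[85,0.83,-0.3,0,0,0,0],[85,0.83,-0.3,0,0,0,0],[85,0.83,-0.3,0,0,0,0],[85,0.5,-0.2,0,0,0,0],[85,0,0,0,0,0,0]],
  ],
  squeeze=25,
)

```text
time: 1.85
tool_pos: [0.5673, -0.3018, 0.2379]
tcp_rot: [-3.127, -0.134, 0.011]
force: [0.0, -0.9, -0.5]
grip_width: 0.996
```

```bash
cat > rel.py <<'E'
from rig import ctrl
import numpy as np
from scipy.spatial.transform import Rotation as Ro
s=ctrl.sense(); R=Ro.from_rotvec(s["tcp_rot"]); 
yaw=np.radians(5.4)
D=Ro.from_matrix(np.array([[np.cos(yaw),np.sin(yaw),0],[np.sin(yaw),-np.cos(yaw),0],[0,0,-1]]).T)
tgt=np.array([.569,-.305,.070])+.0015*np.array([-np.sin(yaw),np.cos(yaw),0])
print("t",s["time"],s["tool_pos"],"force",s["force"],"grip",s["grip_width"]*85.4)
print("shift units",R.inv().apply(tgt-s["tool_pos"])/.05,"turn units",np.degrees((R.inv()*D).as_rotvec())/5)
E
python3 rel.py
```

```text
t 1.85 [ 0.5672782  -0.30175192  0.23787509] force [ 0.02732785 -0.94803534 -0.5078293 ] grip 85.04018207548258
shift units [0.04944144 0.07738962 3.35657801] turn units [-0.13584255  0.07097933 -0.09487904]
```

Call:
jog_arm(
  motion=[
    [[85,0.05,0.08,0.5,-0.14,0.07,-0.1],[85,0,0,0.5,0,0,0],[85,0,0,0.5,0,0,0],[85,0,0,0.4,0,0,0],[85,0,0,0,0,0,0]],
  ],
)

```text
time: 2.48
tool_pos: [0.5653, -0.3079, 0.1393]
tcp_rot: [3.138, 0.145, -0.006]
force: [-0.2, -0.6, -0.3]
grip_width: 0.992
```

```bash
python3 rel.py
python3 - <<'E'
from rig import eyes
import cv2
for n,(a,b,c,d) in dict(top=(110,270,330,490),side=(200,400,230,430)).items():
    f=eyes.grab_frame(n)["color"][a:b,c:d]
    cv2.imwrite(f"pics/{n}1.png",cv2.resize(f,None,fx=3,fy=3,interpolation=cv2.INTER_CUBIC))
E
```

```text
t 2.475 [ 0.56532199 -0.30787493  0.13926431] force [-0.18943703 -0.62861058 -0.28873146] grip 84.71846081291768
shift units [ 0.08394251 -0.08031391  1.3849757 ] turn units [-0.00127732  0.04503255 -0.02079444]
```

View pics/top1.png

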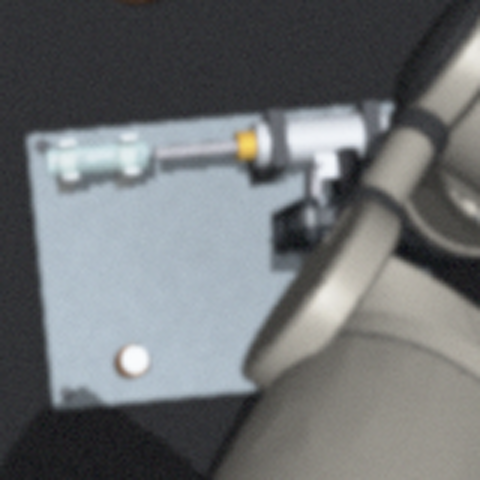

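View pics/side1.png

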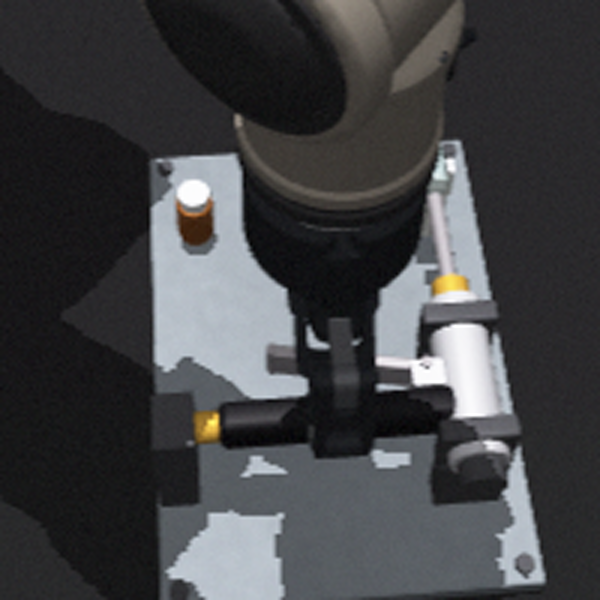

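The side view shows the near finger at about (340,440), lined up with the middle of the grip and clear of the post and body. I'll correct the offset and lower the tool.

Call:
jog_arm(
  motion=[
    [[85,0.08,-0.08,0.4,0,0,0],[85,0,0,0.4,0,0,0],[85,0,0,0.4,0,0,0],[85,0,0,0.15,0,0,0],[85,0,0,0,0,0,0]],
  ],
)

```text
time: 3.2
tool_pos: [0.5729, -0.3077, 0.0801]
tcp_rot: [3.128, 0.143, 0.015]
force: [0.3, -0.3, -0.3]
grip_width: 0.995
```

```bash
python3 rel.py
```

```text
t 3.2 [ 0.57292596 -0.30770629  0.08011203] force [ 0.28334583 -0.27354941 -0.34019393] grip 84.98341648273117
shift units [-0.0751324  -0.09330924  0.20055219] turn units [ 0.12732151 -0.10252157 -0.03146697]
```

Call:
jog_arm(
  motion=[
    [[85,-0.07,-0.09,0.2,0.12,-0.1,0],[85,0,0,0,0,0,0],[85,0,0,0,0,0,0]],
  ],
)

```text
time: 3.58
tool_pos: [0.5697, -0.3041, 0.0717]
tcp_rot: [3.136, 0.143, 0.004]
force: [-0.2, 1.2, 0.2]
grip_width: 0.996
```

```bash
python3 rel.py;python3 rel.py|tail -1
```

```text
t 3.575 [ 0.56970236 -0.30405617  0.07166094] force [-0.24870374  1.21889823  0.18082291] grip 85.08416319037866
shift units [-0.01587063 -0.01255416  0.03315722] turn units [ 0.02402922 -0.02558411 -0.03224421]
shift units [-0.01587063 -0.01255416  0.03315722] turn units [ 0.02402922 -0.02558411 -0.03224421]
```

Call:
jog_arm(
  motion=[
    [[25,0,0,0,0,0,0],[25,0,0,0,0,0,0],[25,0,0,0,0,0,0],[25,0,0,0,0,0,0],[25,0,0,0,0,0,0],[25,0,0,0,0,0,0]],
  ],
  squeeze=30,
)

```text
time: 4.32
tool_pos: [0.5699, -0.3061, 0.0728]
tcp_rot: [3.132, 0.146, 0.005]
force: [0.4, -0.4, 0.5]
grip_width: 0.37
```

```bash
python3 rel.py
python3 - <<'E'
from rig import eyes
import cv2
f=eyes.grab_frame("side")["color"][200:400,230:430]
cv2.imwrite("pics/side2.png",cv2.resize(f,None,fx=3,fy=3,interpolation=cv2.INTER_CUBIC))
E
```

```text
t 4.325 [ 0.56994884 -0.30608671  0.07284928] force [ 0.4135529  -0.4451273   0.50892773] grip 31.62909129458895
shift units [-0.01708125 -0.05377282  0.05658619] turn units [ 0.07441141 -0.03475432 -0.01323168]
```

View pics/side2.png

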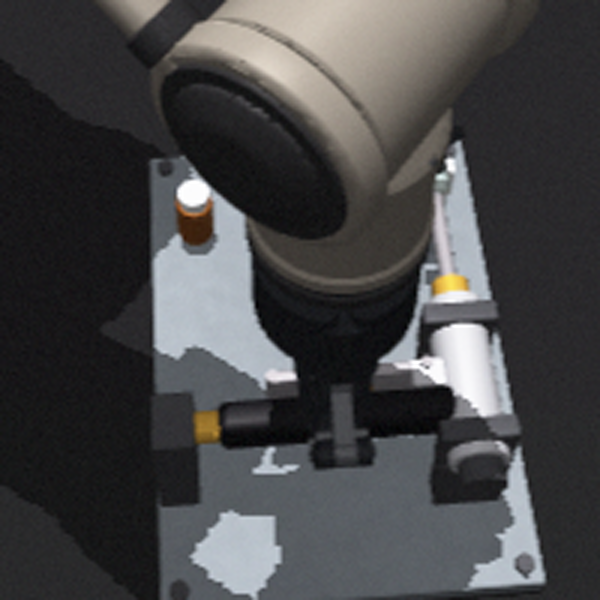

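The side view shows the trigger, at about (270,380) to (430,370), parallel to the grip. The jaws are at about 32 mm, which matches the fully squeezed width. Now I'll hold.

Call:
jog_arm(
  motion=[
    [[25,0,0,0,0,0,0],[25,0,0,0,0,0,0],[25,0,0,0,0,0,0],[25,0,0,0,0,0,0]],
  ],
)

```text
time: 4.88
tool_pos: [0.5699, -0.3061, 0.0728]
tcp_rot: [3.132, 0.146, 0.005]
force: [-0.8, -1.0, 1.1]
grip_width: 0.377
```

Call:
jog_arm(
  motion=[
    [[25,0,0,0,0,0,0],[25,0,0,0,0,0,0],[25,0,0,0,0,0,0],[25,0,0,0,0,0,0],[25,0,0,0,0,0,0],[25,0,0,0,0,0,0],[25,0,0,0,0,0,0],[25,0,0,0,0,0,0],[25,0,0,0,0,0,0],[25,0,0,0,0,0,0],[25,0,0,0,0,0,0]],
  ],
)

```text
time: 6.25
tool_pos: [0.5699, -0.3061, 0.0729]
tcp_rot: [3.132, 0.146, 0.005]
force: [0.1, -1.8, 1.0]
grip_width: 0.376
```

Call:
jog_arm(
  motion=[
    [[85,0,0,0,0,0,0],[85,0,0,0,0,0,0],[85,0,0,0,0,0,0],[85,0,0,0,0,0,0],[85,0,0,0,0,0,0],[85,0,0,0,0,0,0],[85,0,0,0,0,0,0]],
  ],
)

```text
time: 7.12
tool_pos: [0.5701, -0.3058, 0.0727]
tcp_rot: [3.132, 0.144, 0.006]
force: [-0.1, -0.0, -0.5]
grip_width: 0.993
```

```bash
python3 rel.py
```

```text
t 7.125 [ 0.57013081 -0.30583495  0.0727218 ] force [-0.1419882  -0.02068129 -0.45778905] grip 84.760394038135
shift units [-0.0212301  -0.04905855  0.05404963] turn units [ 0.07385421 -0.03865814 -0.02409686]
```

The jaws are open again, so I'll retreat straight up and back far enough to see the gun.

Call:
jog_arm(
  motion=[
    [[85,0,0,-0.4,0,0,0],[85,0,0,-0.6,0,0,0],[85,0,0,-0.8,0,0,0],[85,0,0,-0.8,0,0,0],[85,0,0,-0.8,0,0,0],[85,-0.6,0.3,0,0,0,0],[85,-0.8,0.4,0,0,0,0],[85,-0.8,0.4,0,0,0,0],[85,-0.8,0.4,0,0,0,0],[85,-0.5,0.3,0,0,0,0],[85,0,0,0,0,0,0]],
  ],
)

```text
time: 8.5
tool_pos: [0.3989, -0.4132, 0.2487]
tcp_rot: [3.13, 0.147, 0.006]
force: [-1.0, 0.6, 0.3]
grip_width: 1.0
```

```bash
python3 rel.py
python3 - <<'E'
from rig import eyes
import cv2
f=eyes.grab_frame("side")["color"]; cv2.imwrite("pics/side3.png",f)
f=eyes.grab_frame("top")["color"][110:270,330:490]
cv2.imwrite("pics/top3.png",cv2.resize(f,None,fx=3,fy=3))
E
```

```text
t 8.5 [ 0.39887409 -0.41320515  0.2486657 ] force [-0.98397256  0.56762472  0.30558593] grip 85.36410560287996
shift units [ 3.57756947 -1.8959662   3.57019767] turn units [ 0.09503599 -0.03988751 -0.00655497]
```

View pics/side3.png

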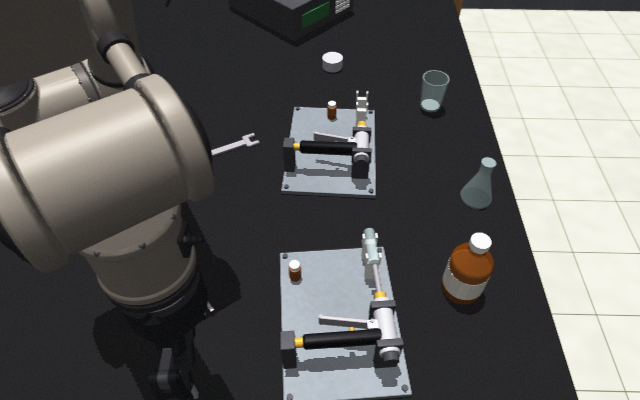

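View pics/top3.png

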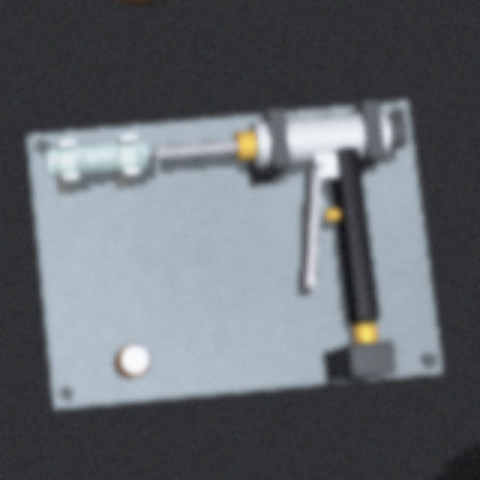

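The pictures show the long trigger sprung back to its rest position, with its free end at about (308,290) in the top crop. Nothing was displaced and the robot is clear of everything.

```bash
python3 -c "
from rig import ticket; print(ticket.finish_job())"
```

```text
the job is handed in; nothing more can be done
None
```

I squeezed the long-nosed gun's trigger all the way to its grip, held it for about two seconds, let it spring back and handed the job in at about 8.6 s.

- **Squeeze:** the jaws stalled steadily at about 32 mm, close to the 33 mm expected at full squeeze. The side picture showed the trigger parallel to the grip.
- **Hold:** the jaws were shut from 4.3 s at the latest until 6.25 s. They probably reached the stop slightly earlier, but I took no reading between 3.6 and 4.3 s.
- **Afterwards:** the last pictures show the trigger back at rest, nothing else moved, and the arm raised and clear. I never went near the short-nosed gun.
- **Forces:** wrist force read under 2 N at every check. I set the grip to 30 N.

One small disagreement: the tool sat up to 3 mm off its planned position while squeezing, which did not affect the result.

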